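# Show a drilled finger link to the inspection camera, end-on and then side-on

### The arm

A 6-joint arm with a two-finger parallel gripper is mounted at the origin on the work surface. World frame = base frame: x ahead of the robot, y to its left, z up, the work surface at z = 0. Lengths are in mm, angles in rad, forces in N, time in s.
With the tool pointing down it reaches from about 300 to 775 mm from the base axis. Payload 14.6 kg.
Tool frame: the origin (TCP) lies at the very end of the fingers, on their centre line; the grasp point (between the pads) lies 19 mm behind it; z points along the fingers, y is the line along which they close (so a half turn about z gives the same grasp; the last joint's range is limited). The gripper opens to 94 mm and grips with 3 to 60 N. Pads are 16 mm wide; open, the fingers measure 119 mm over their backs; the gripper's body (75 mm by 177 mm) begins 78 mm behind the grasp point.
Start: joints at [-1.362, 0.3, 1.521, -0, 1.321, -0.067], TCP at [149.767, -529.206, 205.446] pointing down, gripper open.
Joint ranges: [-3.03, 3.03], [-0.79, 2.21], [0.23, 2.52], [-1.04, 4.18], [0, 3.07], [-2.55, 2.55]. Speed limits (rad/s): [2.22, 2.22, 2.57, 3.14, 3.14, 3.14].

### API

Orientations are given as [roll, pitch, yaw] about the fixed x, y, z axes, in that order (R = Rz(yaw) Ry(pitch) Rx(roll)).
In Python, from cell import manip, eyes, ticket gives the robot as it stands. The module is installed in compiled form; this text tells all that it offers.
- The arm moves only by the tool arm_command, never from a script. Its argument "plan" is a list of rows, each a list of 5 numbers: the opening, from -1 (shut) to 1 (fully open), then the shift along the tool's x, y, z in m, then the turn about the tool's z in rad. In form: [[jaw, dx, dy, dz, roll], ...]. A call has 1 to 20 rows; each row shifts and turns the commanded pose from where the row before left it, along the tool's axes as they then stand; what a row does not reach is not made up. A row lasts 1/8 s, in which the tool goes at most 62.5 mm and 10.7 degrees, less where a joint would pass 70% of its speed; a pose out of reach is approached as far as the arm can. A call is refused whole if a number of a shift passes 0.0625 or a number of a turn 0.188, either way. A call with a gripper value outside its range is refused whole. The fingers move at their own pace and stop on an object; "newtons" is the grip in N (left out, the last holds). Time passes only in rows, so rows that do not move let the fingers close. It gives the time, the measured TCP pose, the force, the opening and the grip force at its end, in the units of the state.
- manip.read_state(): the state, without advancing time (a new reading comes with each control period).
- eyes.camera(name): name is "side" or "top"; returns a dict with "img" (480x640x3 uint8, blue, green, red), "z_map" (480x640 float32, mm along the optical axis (not along the pixel's ray), 0 where there is no reading), "fx", "fy", "cx", "cy" (pixels), "eye" and "orientation" of the camera in the world. Camera axes: x right, y down, z forward; pixel columns grow to the right and rows downward; lengths in mm; the calibration is good to about 2 mm. A picture is of the moment at which its call begins.
- ticket.sign_off(): hands the job in; it is judged then, once.
The state is a dict: "clock": time; "joints": joint angles; "qd": joint speeds; "effort": joint torques, N m; "eef_pos": TCP position; "eef_rot": TCP orientation; "wrist_force": force on the tool from outside, world axes, zero at the start; "moment": the same for the moment, N m; "finger_gap": finger opening in mm; "finger_force": force on a finger pad.
Only numpy, scipy, OpenCV 4.12 (cv2) and the standard library are available. Lean on these libraries where they do the work, as an engineer would, in place of code of your own. Each camera call takes 0.05 s, during which the arm holds its last target. There are 200 camera calls.

### The job

Take the printed finger link out of the drilling jig and, keeping it level and right way up, show its fork to the inspection camera with the pin hole 9 cm straight in front of the lens at lens height: first with the open end of the fork pointing straight at the lens, held still for a second, then turned a quarter turn (either way) so that the camera looks square at the side of the fork, into the pin hole. Finish there, still holding the link motionless in the air before the lens: do not put it down or let go. Do not bump the camera or its stand, and leave the other parts on the bench where they lie.

Things in the scene. Friction and masses are not known exactly. Their poses are not given: they have to be found in the camera images.
- link: Finger link, white print, 111 x 18 (y) x 20 mm high, 25-49 g, lying level in the jig. Origin: underside, mid block; x along it to the fork, z up. Solid block x = -30 to 30 mm, full width and height; tongue 8 mm wide to x = -46; fork x = 30 to 65: two 5.5 mm cheeks (their sides y = +-9), 7 mm slot open to +x. Pin hole with brass bushes along y through both cheeks at x = 53, z = 10.
- pin (a point): Centre of the pin hole in the fork of the link (link x = +53, y = 0, z = +10 mm); same axes as the link.
- grip (a point): Where the link is best gripped, across its 18 mm width: in its block at link x = -10, y = 0, z = 10 mm, which is 40 mm above the bench at the start. The link's sides stand free there, 10 mm of plywood is below. Same axes as the link.
- jig: Drilling jig fixed to the bench: plywood plate 180 x 100 x 10 mm; origin at its centre on the bench, x to the end stop. The link (its x along the jig's, origin at jig x about -8) rests 30 mm up on dark steel saddles 16 mm wide (x -52 to -34, 16 to 58), its fork between cheeks (x 22 to 58, 21 mm apart, 42 mm high) before a stop (x 58 to 67, 46 mm high). Open above: lift straight up 20 mm or more.
- stand: Fixed camera stand: steel foot 120 x 100 x 10 mm; column 18 mm thick, 274 mm high at stand x = 45 mm. Origin on the bench below the camera, which looks along -x, level. The grey and black camera is 46 x 46 mm about the lens axis, from x = -70 (lens) to 60, with a clamp knob on its +y side to y = 41. Its height on the column varies; it is clamped and not to be bumped.
- lens (a point): Centre of the front glass of the black lens barrel (38 mm across) of the camera, 140 to 210 mm above the bench. Axes as the stand's: the camera looks along -x, level; z up.
- focus (a point): The point in the air 90 mm straight in front of the lens glass (lens x = -90 mm), where the pin hole is to be shown. Same axes as the lens.
- short_link: Bystander: a shorter white printed finger link, 78 x 18 x 20 mm, lying loose on the bench. Origin on its underside, x towards its fork.
- hub: Bystander: black castellated plastic hub, 44 mm across, 34 mm high. Origin at the centre of its underside.
- servo: Bystander: small blue servo motor with a white horn, 54 x 20 mm, 42 mm high. Origin at the centre of its underside.
- screwdriver: Bystander: screwdriver lying beyond the jig at the far side of the bench, about 0.2 m long, at most 35 mm high. Origin on the bench at the middle of its length, x along its length towards the tip.

How it is judged (in metres and radians):
On the way:
1. the link is held still end-on, level, in the focus, its fork pointing at the lens, for half a second (distance between pin and focus below 0.018 m and angle between link's own z axis and vertical below 0.2 rad and contact force between link and the fingers above 0.5 N and contact force between link and jig below 0.2 N and contact force between link and stand below 0.2 N and angle between the x axis of link and the x axis of lens, either way round below 0.2 rad and x of link in the frame of lens below -0.1 m and linear speed of link below 0.04 m/s), for 0.5 s.
At the end, for the whole second after the job is handed in: The gripper holds the link still in the air, touching neither jig nor stand: its pin hole within 18 mm of the focus point (90 mm in front of the lens), level and right way up within 0.2 rad, and the axis of its pin hole along the camera's line of sight within 0.2 rad (fork to either side) (distance between pin and focus below 0.018 m and angle between link's own z axis and vertical below 0.2 rad and contact force between link and the fingers above 0.5 N and contact force between link and jig below 0.2 N and contact force between link and stand below 0.2 N and angle between the y axis of link and the x axis of lens, either way round below 0.2 rad and linear speed of link below 0.04 m/s and angular speed of link below 0.4 rad/s); the arm keeps its last pose, push and grip.
It fails at once if the camera or its stand is bumped (contact force between stand and anything else above 2 N).
It fails at once if the short link is moved by more than 3 cm (distance of short_link from where it was at the start of the episode above 0.03 m).
It fails at once if the hub is moved by more than 3 cm (distance of hub from where it was at the start of the episode above 0.03 m).
It fails at once if the servo is moved by more than 3 cm (distance of servo from where it was at the start of the episode above 0.03 m).
It fails at once if the screwdriver is moved by more than 3 cm (distance of screwdriver from where it was at the start of the episode above 0.03 m).
It also fails if it takes over 45 s, if anything falls off the work surface, if the arm or the gripper's body presses on something with over 40 N, if the wrist force passes 120 N, or if a joint passes its speed limit or range.

## Working session

There is one attempt and no reset: what is moved stays moved. The work goes in short steps, Python scripts to look and compute and a tool call to move; the robot and the scene stay as the last step left them, time stands still between calls to the robot, and variables do not carry over. Pictures are saved under pics/ and viewed, at most 10 in all, crops included, and the job is handed in when it is done.

Besides the shell and the picture viewer there is one more tool, called after "Emit:" as name(argument=value, ...) on one line, values as JSON. arm_command: Moves the arm, as the interface text tells. Its arguments: {"type":"object","properties":{"plan":{"type":"array"},"newtons":{"type":"number"}},"required":["plan"]}

```bash
mkdir -p pics
cat > h.py <<'E'
import numpy as np, cv2
from scipy.spatial.transform import Rotation as R
from cell import manip, eyes, ticket
def cam(n):
    c=eyes.camera(n); o=np.array(c["orientation"],float)
    c["R"]=o if o.shape==(3,3) else R.from_euler("xyz",o).as_matrix()
    z=c["z_map"]; v,u=np.mgrid[:480,:640]
    p=np.stack([(u-c["cx"])/c["fx"]*z,(v-c["cy"])/c["fy"]*z,z],-1)
    c["P"]=p@c["R"].T+np.array(c["eye"]); c["P"][z==0]=np.nan
    return c
E
python3 - <<'E'
from h import *
for n in("side","top"):
    c=cam(n); cv2.imwrite(f"pics/{n}0.png",c["img"]); print(n,c["eye"],c["orientation"],c["fx"]); np.save(f"{n}0.npy",c["P"])
print(manip.read_state())
E
```

```text
side [503.77645819 621.28679626 701.92220502] [-2.38389183 -0.01814677 -2.95679183] 473.47893460323115
top [ 380.38804183   72.16673212 1361.36845429] [-2.97022075 -0.02644122 -1.59074123] 577.6109904899079
{'clock': 0.1, 'joints': array([-1.36156578e+00,  3.00394097e-01,  1.52150376e+00, -1.40565350e-05,
        1.32071498e+00, -6.66225680e-02]), 'qd': array([-3.18966765e-04, -1.64510043e-03, -2.50633842e-03,  1.51726141e-03,
        1.75917382e-05,  1.14303312e-04]), 'effort': array([ 4.14485726e-05, -5.32644618e+01, -3.53284657e+01,  7.08971615e-02,
        2.34898907e-02, -6.33384502e-05]), 'eef_pos': array([ 149.73537754, -528.982331  ,  204.96128068]), 'eef_rot': array([-3.14057383e+00, -5.43313360e-05,  2.75856577e-01]), 'wrist_force': array([0.77956303, 0.91062633, 0.08955404]), 'moment': array([ 0.01892883, -0.00337049, -0.03765132]), 'finger_force': 0.0, 'finger_gap': 93.85206521909303}
```

View pics/top0.png

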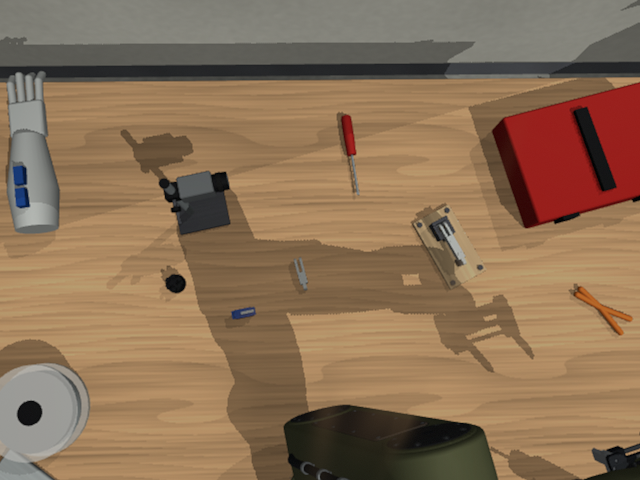

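View pics/side0.png

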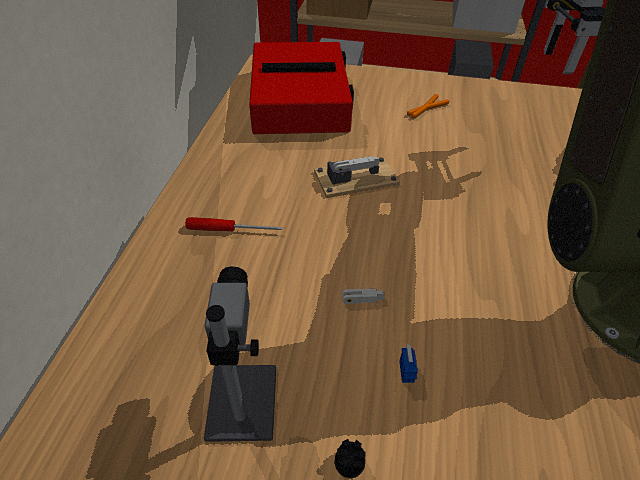

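The top view shows the jig at about (450,246) with its dark stop end up-left at (437,225). The stand is at (205,200), with the lens at (228,181) looking image-right, which is -y. The short link is at (300,273), the servo at (243,313), the hub at (175,283) and the screwdriver at (350,155). The side view shows the link in the jig at (355,165) and the lens at (233,272). Next I'll measure these from the point clouds.

Run:
```python
from h import *
def fit(p):
    (c,s,a)=cv2.minAreaRect(p[:,:2].astype(np.float32)); return np.round(c,1),np.round(s,1),round(a,1)
out=[]
for n,bj,bs in(("top",(405,195,495,295),(110,120,245,245)),("side",(305,145,405,200),(195,255,285,450))):
    P=np.load(n+"0.npy"); I=cv2.imread(f"pics/{n}0.png")
    def sub(b): 
        s=np.s_[b[1]:b[3],b[0]:b[2]]; return P[s].reshape(-1,3),I[s].reshape(-1,3).astype(int)
    p,i=sub(bj)
    k=(p[:,2]>6)&(p[:,2]<14); print(n,"plate",fit(p[k]))
    k=(p[:,2]>44)&(p[:,2]<56); q=p[k]; w=i[k].min(1)>110; l=q[w]
    print(" link top",len(l),fit(l),np.median(l[:,2]))
    d=l[:,:2]-l[:,:2].mean(0); print(" pca",l[:,:2].mean(0),np.linalg.svd(d,full_matrices=False)[2][0])
    k=(p[:,2]>30)&(i.max(1)<90); print(" dark",k.sum(),np.median(p[k],0),p[k].max(0))
    p,i=sub(bs); print(" foot",fit(p[(p[:,2]>5)&(p[:,2]<15)]))
    k=p[:,2]>60; q=p[k]; print(" hist z",np.histogram(q[:,2],np.arange(60,300,10)))
    print(" stand box",q.min(0),q.max(0))
    c=I[bj[1]:bj[3],bj[0]:bj[2]]; cs=I[bs[1]:bs[3],bs[0]:bs[2]]
    f=lambda a:cv2.resize(a,(390,int(390*a.shape[0]/a.shape[1])),interpolation=cv2.INTER_CUBIC)
    c,cs=f(c),f(cs); H=590; o=np.zeros((H,790,3),np.uint8); 
    o[:min(H,c.shape[0]),:390]=c[:H]; o[:min(H,cs.shape[0]),400:]=cs[:H]; out.append(o)
o=np.vstack([cv2.resize(x[:440],(790,440))[:440] for x in out]); cv2.imwrite("pics/crop.png",cv2.resize(o,(530,590)))
for nm,b in(("short",(285,255,315,295)),("servo",(228,303,260,323)),("hub",(163,270,190,297)),("screw",(335,108,365,200))):
    p=np.load("top0.npy")[b[1]:b[3],b[0]:b[2]].reshape(-1,3); q=p[p[:,2]>8]; print(nm,fit(q),q[:,2].max())
```

```text
top plate (array([ 578.3, -276. ]), array([216.4, 240. ]), 87.7)
 link top 283 (array([ 572.3, -273.5]), array([105.9,  19.3]), 27.9) 50.18274198426093
 pca [ 572.06194705 -273.49794635] [-0.88975764 -0.45643329]
 dark 287 [ 607.76661343 -250.57130808   41.82494566] [ 638.11970154 -225.1231775    51.69795738]
 foot (array([741.4, 377.2]), array([325.5, 308.1]), 89.5)
 hist z (array([ 11,   9,  10,   9,   9,  10,   5,   8,   5,   5,   0,   1,  36,
        75, 164, 409, 818,  16,  14,  16,  11,  87,   0]), array([ 60,  70,  80,  90, 100, 110, 120, 130, 140, 150, 160, 170, 180,
       190, 200, 210, 220, 230, 240, 250, 260, 270, 280, 290]))
 stand box [624.27651029 224.05641951  62.55281363] [707.3259564  354.41067401 279.63000571]
side plate (array([ 569.6, -269.6]), array([181.6, 102.9]), 25.9)
 link top 169 (array([ 571.9, -271.5]), array([104. ,  20.8]), 27.6) 50.00076611830718
 pca [ 571.38269529 -271.1588431 ] [0.88829506 0.45927321]
 dark 436 [ 590.74330171 -252.14459423   41.29788341] [ 637.21689053 -221.4441391    52.35371618]
 foot (array([670. , 317.7]), array([100.4, 121. ]), 11.8)
 hist z (array([  44,   44,   44,   44,   51,   51,   47,   53,   58,   56,   55,
         16,  105,  242,  440,  971, 1383,   73,   84,   87,   69,  255,
          0]), array([ 60,  70,  80,  90, 100, 110, 120, 130, 140, 150, 160, 170, 180,
       190, 200, 210, 220, 230, 240, 250, 260, 270, 280, 290]))
 stand box [622.85344784 226.12419033  60.03944492] [705.61596068 359.93374761 276.10008456]
short (array([513.8,  92.3]), array([51.3, 82.1]), 89.1) 28.42879602372591
servo (array([423.6, 211.6]), array([19.8, 55.4]), 10.8) 48.96349693656089
hub (array([495.7, 370.4]), array([40. , 43.7]), 68.0) 41.430975109998144
screw (array([808.4, -39.8]), array([ 62.7, 220.3]), 89.2) 32.595922378532805
```

View pics/crop.png

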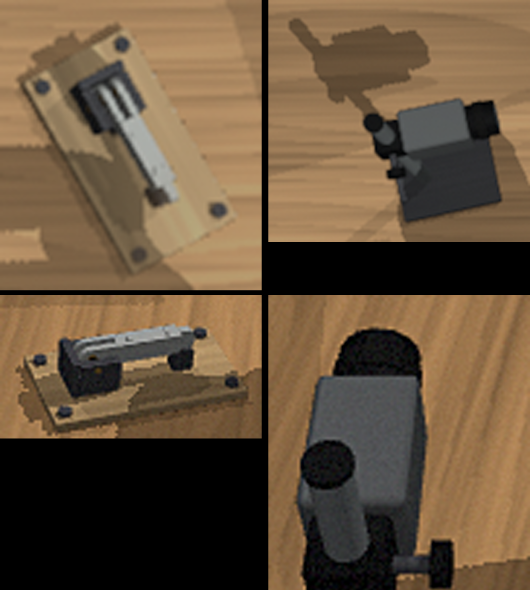

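The crop shows the link seated in the jig with its fork under the dark cheek and stop end, at world +x and yaw about 27.6°. The camera's black barrel points to world -y and its knob is on the -x side. Next is a more precise fit of the camera.

Run:
```python
from h import *
for n,b in(("top",(165,160,245,225)),("side",(195,255,285,360))):
    P=np.load(n+"0.npy"); I=cv2.imread(f"pics/{n}0.png"); s=np.s_[b[1]:b[3],b[0]:b[2]]
    p=P[s].reshape(-1,3); i=I[s].reshape(-1,3).astype(int)
    k=(p[:,2]>150)&(p[:,2]<245)
    g=k&(i.max(1)>60); t=np.median(p[g][:,2]); g&=abs(p[:,2]-t)<5
    c,sz,a=cv2.minAreaRect(p[g][:,:2].astype(np.float32)); print(n,"grey top z",t,c,sz,a)
    a=np.radians(a%90+90); X=np.array([np.cos(a),np.sin(a)]); Y=np.array([-X[1],X[0]])
    q=np.c_[p@np.r_[X,0],p@np.r_[Y,0],p[:,2]]
    gx=q[g]; print(" yaw",np.degrees(a)," body x",np.percentile(gx[:,0],[1,99])," y",np.percentile(gx[:,1],[1,50,99]))
    bx=np.percentile(gx[:,0],1)
    f=k&(q[:,0]<bx-3)&(abs(q[:,1]-np.median(gx[:,1]))<30); ff=q[f]
    print(" barrel",f.sum(),"x",np.percentile(ff[:,0],[0,1,5,50]),"y",np.percentile(ff[:,1],[2,98]),"z",np.percentile(ff[:,2],[1,90,98,100]))
    cy=ff[:,1][ff[:,2]>np.percentile(ff[:,2],80)].mean(); x0=np.percentile(ff[:,0],2)
    yc=(np.percentile(ff[:,1],2)+np.percentile(ff[:,1],98))/2
    for y in(cy,yc): 
        L=x0*X+y*Y; print(" lens",L," focus",L-90*X)
```

```text
top grey top z 223.56045896535738 (677.8419189453125, 280.75665283203125) (45.91306686401367, 109.63831329345703) 11.611849784851074
 yaw 101.61184978485107  body x [115.32759609 182.87292303]  y [-742.79913642 -720.54741622 -698.90193959]
 barrel 284 x [83.29005847 83.42532021 83.7614826  97.41032704] y [-738.02861936 -700.90561798] z [196.13313291 221.4836063  222.84344895 225.76038426]
 lens [688.19982224 226.65765342]  focus [706.31506818 138.49962563]
 lens [687.93581058 226.60340271]  focus [706.05105652 138.44537491]
side grey top z 223.0786044224072 (675.964111328125, 289.9973449707031) (45.86153030395508, 124.21707916259766) 12.284170150756836
 yaw 102.28417015075684  body x [110.13032379 197.15844744]  y [-742.86150537 -715.99534438 -699.89896939]
 barrel 421 x [76.80870089 78.07150087 79.61627764 93.2477644 ] y [-738.18058894 -701.948598  ] z [201.04607193 220.22974561 221.2079639  222.32809371]
 lens [687.96818253 230.05502   ]  focus [707.11662186 142.11562456]
 lens [686.89459192 229.82125009]  focus [706.04303126 141.88185464]
```

Emit:
arm_command(plan=[[1,0.0625,0,0,0],[1,0.0625,0,0,0],[1,0.0625,0,0,0],[1,0.0625,0,0,0],[1,0.0625,0,0,0],[1,0,-0.0625,0,0],[1,0,-0.0625,0,0],[1,0,0,0,-0.1],[1,0,0,0,-0.1],[1,0,0,0,0],[1,0,0,0,0]])

```text
clock: 1.48
eef_pos: [416.4, -323.9, 205.2]
eef_rot: [-3.141, 0.0, 0.473]
wrist_force: [0.1, -0.4, 0.5]
finger_gap: 94.1
finger_force: 0.0
```

Emit:
arm_command(plan=[[1,0.05,0.012,0,0],[1,0.05,0.0128,0,0],[1,0.0427,0,0,-0.006],[1,0,0,0.05,0],[1,0,0,0.05,0],[1,0,0,0.03,0],[1,0,0,0,0],[1,0,0,0,0]])

```text
clock: 2.48
eef_pos: [555.2, -281.0, 77.0]
eef_rot: [3.14, -0.001, 0.481]
wrist_force: [-0.7, -0.8, 1.5]
finger_gap: 94.0
finger_force: 0.0
```

Run:
```python
from h import *
s=manip.read_state(); print(s["eef_pos"],s["eef_rot"])
c=cam("side"); cv2.imwrite("pics/s1.png",cv2.resize(c["img"][110:210,290:420],(780,600),interpolation=cv2.INTER_CUBIC))
def px(w): 
    q=c["R"].T@(np.array(w)-c["eye"]); return c["fx"]*q[0]/q[2]+c["cx"],c["fy"]*q[1]/q[2]+c["cy"]
for w in((554.6,-280.6,50),tuple(s["eef_pos"])): u,v=px(w); print(w,(u-290)*6,(v-110)*6)
```

```text
[ 555.23594503 -280.96808789   76.96754605] [ 3.14002913e+00 -1.00440012e-03  4.80968526e-01]
(554.6, -280.6, 50) 447.3163597009145 294.1594197092895
(np.float64(555.2359450265124), np.float64(-280.96808788522213), np.float64(76.96754605421971)) 452.00252327050157 234.65575672612454
```

View pics/s1.png

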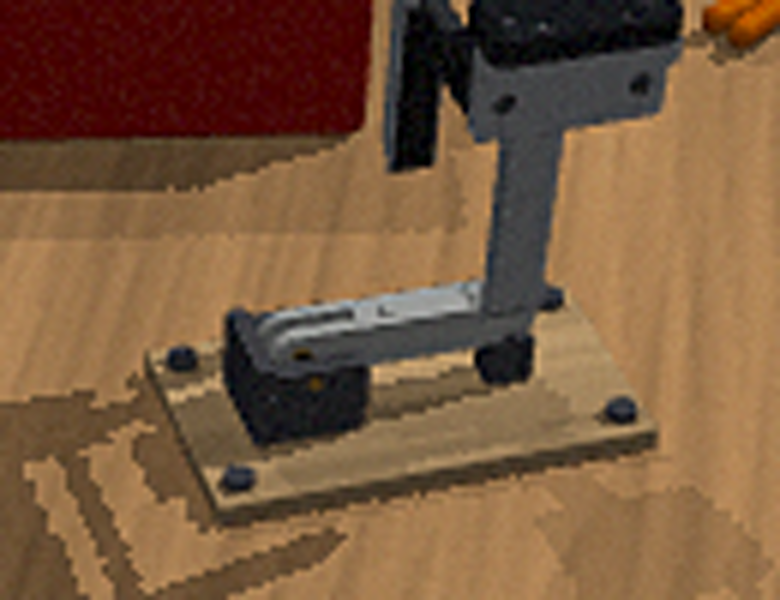

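The near view shows the open gripper over the link, one finger at about (515,310), with the fork in the jig cheeks at about (300,350). Alignment is as planned, so I'll descend and grip.

Emit:
arm_command(plan=[[1,0,0,0.03,0],[1,0,0,0.02,0],[1,0,0,0.006,0],[1,0,0,0,0],[1,0,0,0,0],[-0.4,0,0,0,0],[-0.4,0,0,0,0],[-0.4,0,0,0,0],[-0.4,0,0,0,0]], newtons=20)

```text
clock: 3.65
eef_pos: [554.6, -280.5, 19.5]
eef_rot: [-3.142, 0.0, 0.482]
wrist_force: [0.3, 0.8, 0.6]
finger_gap: 57.9
finger_force: 0.0
```

Run:
```python
from h import *
s=manip.read_state(); print(s["eef_pos"],s["eef_rot"],s["wrist_force"],s["finger_gap"])
ey=np.array([np.sin(s["eef_rot"][2]),-np.cos(s["eef_rot"][2]),0])
for n,b in(("top",(405,195,495,295)),("side",(305,145,405,200))):
    c=cam(n);p=c["P"][b[1]:b[3],b[0]:b[2]].reshape(-1,3); i=c["img"][b[1]:b[3],b[0]:b[2]].reshape(-1,3)
    k=(p[:,2]>44)&(p[:,2]<56)&(i.min(1)>110); d=p[k]-s["eef_pos"]
    print(n,k.sum(),"lateral of link from TCP",np.percentile(d@ey,[3,50,97]))
```

```text
[ 554.60882583 -280.53117526   19.45130279] [-3.14157775e+00  2.42180310e-05  4.81802655e-01] [0.28844627 0.79714913 0.58465491] 57.918234627992675
top 93 lateral of link from TCP [-6.66810861  3.62470464 11.91690057]
side 113 lateral of link from TCP [-9.26953851 -0.91834572  9.95417643]
```

Emit:
arm_command(plan=[[-0.4,0,0,-0.001,0],[-0.4,0,0,0,0],[-0.55,0,0,0,0],[-0.55,0,0,0,0],[-0.65,0,0,0,0],[-0.65,0,0,0,0],[-1,0,0,0,0],[-1,0,0,0,0],[-1,0,0,0,0],[-1,0,0,0,0],[-1,0,0,0,0]])

```text
clock: 5.12
eef_pos: [554.6, -280.5, 20.4]
eef_rot: [-3.142, 0.0, 0.482]
wrist_force: [1.3, 0.4, 0.0]
finger_gap: 18.1
finger_force: 20.0
```

Gripped, with an 18.1 mm gap at 20 N. Lifting straight up.

Emit:
arm_command(plan=[[-1,0,0,-0.008,0],[-1,0,0,-0.015,0],[-1,0,0,-0.02,0],[-1,0,0,-0.03,0],[-1,0,0,-0.04,0],[-1,0,0,-0.033,0],[-1,0,0,-0.015,0],[-1,0,0,0,0],[-1,0,0,0,0]])

```text
clock: 6.25
eef_pos: [554.2, -280.3, 180.1]
eef_rot: [-3.14, 0.001, 0.482]
wrist_force: [-0.0, -0.3, -1.2]
finger_gap: 17.8
finger_force: 20.0
```

Run:
```python
from h import *
s=manip.read_state(); print(s["eef_pos"],s["eef_rot"],s["wrist_force"],s["finger_gap"],s["finger_force"])
c=cam("side"); cv2.imwrite("pics/s2.png",cv2.resize(c["img"][60:210,260:440],(720,600),interpolation=cv2.INTER_CUBIC))
```

```text
[ 554.18369654 -280.25856031  180.0594099 ] [-3.13980284e+00  1.11240028e-03  4.81786993e-01] [-0.03467294 -0.27643921 -1.24946166] 17.757575619390686 19.97023433446884
```

View pics/s2.png

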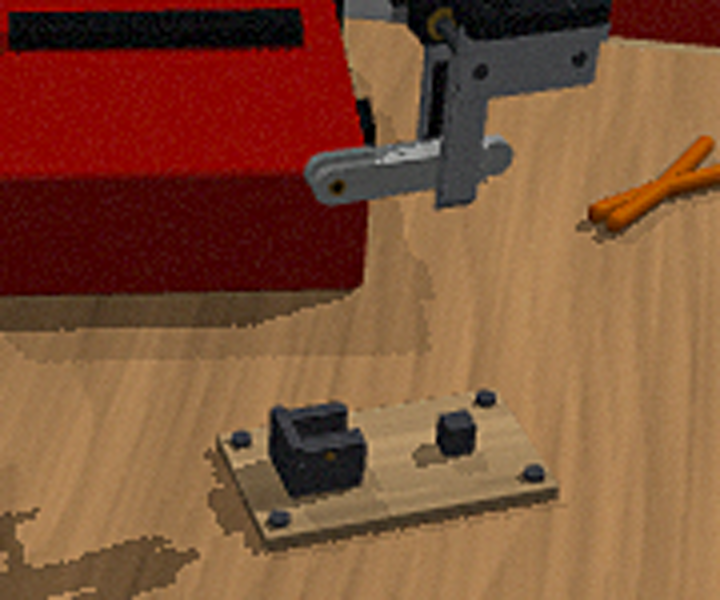

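The view shows the link free of the jig, level and right way up, with the pin hole at (337,187). Next I move to a standoff further from the lens and turn there.

Emit:
arm_command(plan=[[-1,0.022,-0.0146,0,0],[-1,0.0427,-0.0276,0,0],[-1,0.0427,-0.0276,0,0],[-1,0.0427,-0.0276,0,0],[-1,0.0427,-0.0276,0,0],[-1,0.0427,-0.0276,0,0],[-1,0.0427,-0.0276,0,0],[-1,0.0207,-0.0132,0,0],[-1,0,0,0,-0.16],[-1,0,0,0,-0.16],[-1,0,0,0,-0.16],[-1,0,0,0,-0.16],[-1,0,0,0,-0.16],[-1,0,0,0,-0.16],[-1,0,0,0,-0.16],[-1,0,0,0,-0.16],[-1,0,0,0,-0.016],[-1,0,0,0,0],[-1,0,0,0,0]])

```text
clock: 8.68
eef_pos: [729.8, 29.4, 181.2]
eef_rot: [-3.141, -0.0, 1.776]
wrist_force: [0.5, 0.8, -0.2]
finger_gap: 18.3
finger_force: 20.0
```

Run:
```python
from h import *
s=manip.read_state(); print(s["eef_pos"],s["eef_rot"],s["finger_gap"],s["finger_force"])
T=s["eef_pos"]
for n in("top","side"):
    c=cam(n); cv2.imwrite(f"pics/{n}3.png",c["img"]); p=c["P"].reshape(-1,3); i=c["img"].reshape(-1,3).astype(int)
    d=p-T; a=s["eef_rot"][2]; X=np.array([np.cos(a),np.sin(a),0]); Y=np.array([-X[1],X[0],0])
    k=(d@X>12)&(d@X<95)&(abs(d@Y)<16)&(abs(d[:,2]-19)<22); q=np.c_[d@X,d@Y,p[:,2]][k]
    print(n,k.sum(),np.percentile(q,[1,50,99],axis=0).round(1))
    if n=="top": t=q; print(" rect",cv2.minAreaRect(q[:,:2].astype(np.float32)))
    else:
        v,u=np.mgrid[:480,:640]; print(" uv",np.median(u.ravel()[k]),np.median(v.ravel()[k]))
        cv2.imwrite("pics/s3.png",cv2.resize(c["img"][200:360,190:400],(787,600),interpolation=cv2.INTER_CUBIC))
```

```text
[729.84733399  29.35415421 181.17613661] [-3.14124233e+00 -8.51821811e-05  1.77565779e+00] 18.262888012265353 19.970319271087646
top 67 [[ 59.1 -10.2 190.2]
 [ 66.3  -3.5 207.4]
 [ 73.1   8.2 215. ]]
 rect ((66.69293212890625, -0.9843311309814453), (18.80746078491211, 14.764303207397461), 85.56140899658203)
side 405 [[ 12.2  -8.9 191.3]
 [ 45.1   0.7 209.5]
 [ 76.    9.4 212.7]]
 uv 244.0 196.0
```

View pics/side3.png

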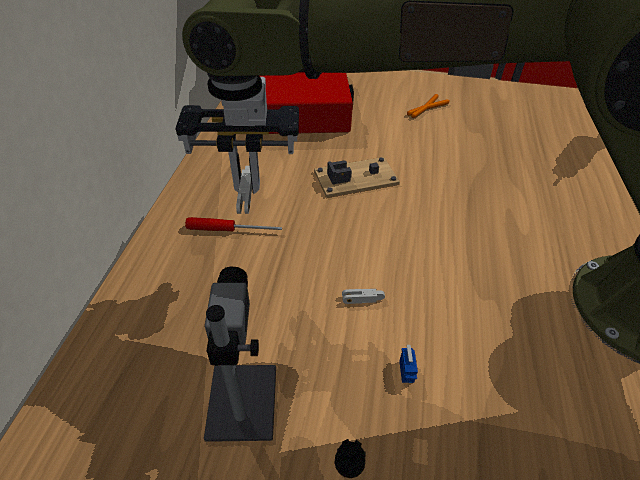

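The side view shows the link level with its fork at (243,205), pointing down-image at the lens at (233,272). The fork tip measures 76 mm from the TCP and the link centre is at about z = 201. Advancing 50 mm, then holding for over a second.

Emit:
arm_command(plan=[[-1,0.01,0,0,0],[-1,0.015,0,0,0],[-1,0.015,0,0,0],[-1,0.01,0,0,0],[-1,0,0,0,0],[-1,0,0,0,0],[-1,0,0,0,0],[-1,0,0,0,0],[-1,0,0,0,0],[-1,0,0,0,0],[-1,0,0,0,0],[-1,0,0,0,0],[-1,0,0,0,0],[-1,0,0,0,0],[-1,0,0,0,0],[-1,0,0,0,0]])

```text
clock: 10.78
eef_pos: [719.6, 78.3, 181.4]
eef_rot: [-3.142, -0.0, 1.778]
wrist_force: [1.0, 0.6, 1.0]
finger_gap: 17.7
finger_force: 20.0
```

Run:
```python
from h import *
s=manip.read_state(); print(s["eef_pos"],s["eef_rot"],s["finger_gap"],s["finger_force"])
c=cam("side"); T=s["eef_pos"]; a=np.radians(101.8); X=np.array([np.cos(a),np.sin(a),0]); Y=np.array([-X[1],X[0],0])
p=c["P"].reshape(-1,3); d=p-T; q=np.c_[d@X,d@Y,p[:,2]]
k=(q[:,0]>12)&(q[:,0]<100)&(abs(q[:,1])<16)&(abs(q[:,2]-200)<22)
print("link x,y rel TCP, z",np.percentile(q[k],[1,50,99],axis=0).round(1))
k=(q[:,0]>105)&(q[:,0]<175)&(abs(q[:,1])<40)&(q[:,2]>170)&(q[:,2]<235); print("cam",np.percentile(q[k],[1,5,50,95,99],axis=0).round(1))
cv2.imwrite("pics/s4.png",cv2.resize(c["img"][180:320,180:320],(600,600),interpolation=cv2.INTER_CUBIC))
```

```text
[719.59704989  78.31211694 181.442785  ] [-3.14156949e+00 -2.82108319e-05  1.77775816e+00] 17.70708578525217 19.97016280889511
link x,y rel TCP, z [[ 12.7  -8.6 192. ]
 [ 45.1   0.4 209.9]
 [ 76.1   9.5 212.9]]
cam [[154.6 -18.5 200.6]
 [156.  -15.6 205.9]
 [166.5   3.4 217. ]
 [174.2  18.5 220.7]
 [174.7  20.  221.6]]
```

View pics/s4.png

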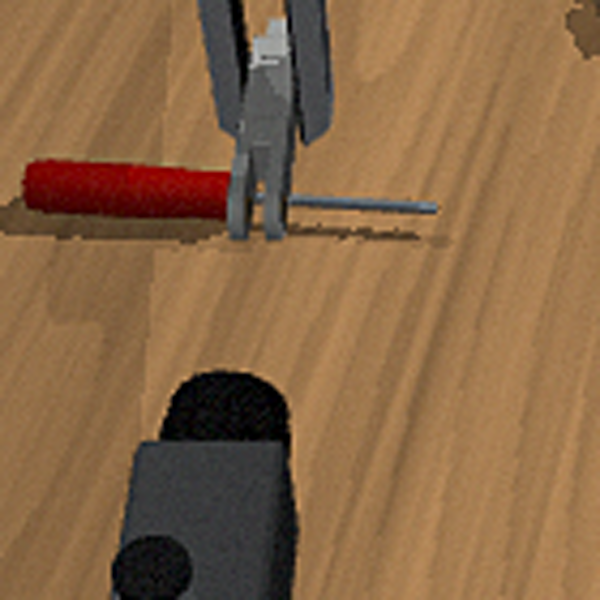

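The close view shows the fork open end at about (258,235), facing the lens at (225,400). The lens glass measures 154.6 mm along from the TCP and the pin 64 mm, so the pin is 90.6 mm from the lens and aligned sideways and in height. The hold lasted over 1.2 s. Next is the quarter turn.

Emit:
arm_command(plan=[[-1,0,0,0,0.07],[-1,0,0,0,0.15],[-1,0,0,0,0.15],[-1,0,0,0,0.15],[-1,0,0,0,0.15],[-1,0,0,0,0.15],[-1,0,0,0,0.15],[-1,0,0,0,0.15],[-1,0,0,0,0.15],[-1,0,0,0,0.15],[-1,0,0,0,0.151],[-1,0,0,0,0],[-1,-0.0137,-0.0137,0,0],[-1,-0.02,-0.02,0,0],[-1,-0.02,-0.02,0,0],[-1,-0.01,-0.01,0,0],[-1,0,0,0,0],[-1,0,0,0,0],[-1,0,0,0,0],[-1,0,0,0,0]])

```text
clock: 13.32
eef_pos: [644.4, 127.2, 181.2]
eef_rot: [-3.142, 0.0, 0.207]
wrist_force: [0.8, 1.3, -0.7]
finger_gap: 17.9
finger_force: 20.0
```

Run:
```python
from h import *
s=manip.read_state(); print(s["eef_pos"],s["eef_rot"],s["finger_gap"],s["finger_force"])
c=cam("side"); T=s["eef_pos"]; a=s["eef_rot"][2]; X=np.array([np.cos(a),np.sin(a),0]); Y=np.array([-X[1],X[0],0])
p=c["P"].reshape(-1,3); d=p-T; q=np.c_[d@X,d@Y,p[:,2]]
k=(q[:,0]>12)&(q[:,0]<100)&(abs(q[:,1])<16)&(abs(q[:,2]-200)<22)
print("link x,y rel TCP, z",np.percentile(q[k],[1,50,99],axis=0).round(1),"pin",T+63.7*X+[0,0,19.6])
k=(q[:,1]>70)&(q[:,1]<110)&(abs(q[:,0]-64)<40)&(q[:,2]>170)&(q[:,2]<235); print("cam",np.percentile(q[k],[1,5,50,95,99],axis=0).round(1))
cv2.imwrite("pics/s5.png",cv2.resize(c["img"][180:320,160:320],(685,600),interpolation=cv2.INTER_CUBIC))
```

```text
[644.44463332 127.23799198 181.18022009] [-3.14155163e+00  2.67784419e-04  2.06525684e-01] 17.859525012299517 19.970153868198395
link x,y rel TCP, z [[ 13.1  -7.7 190.9]
 [ 52.1   8.9 203.8]
 [ 73.8  11.3 212.2]] pin [706.79096157 140.30035601 200.78022009]
cam [[ 43.7  91.2 200.8]
 [ 45.5  92.6 205.8]
 [ 60.4 100.6 216.9]
 [ 78.7 109.2 220.8]
 [ 81.9 109.6 221.4]]
```

View pics/s5.png

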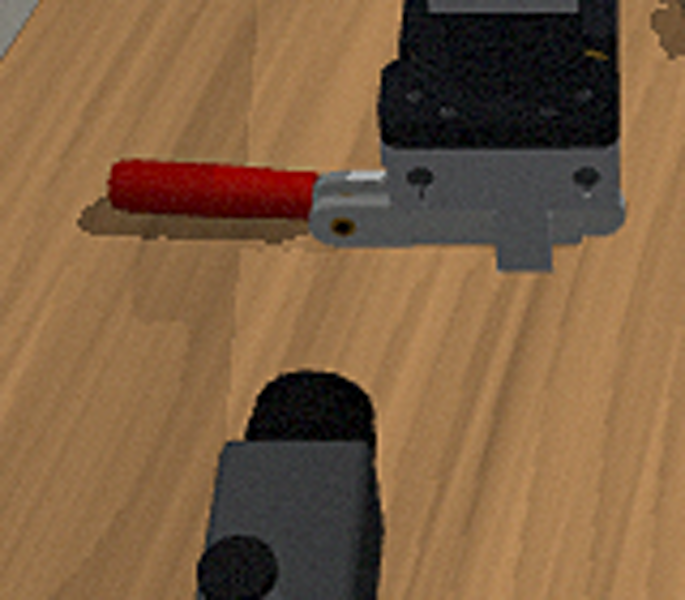

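The picture shows the fork side-on with the pin hole at (342,227), square in front of the lens at (310,400). The measured distance is about 91 mm with a lateral error of about 1 mm, and everything is still. Handing in.

```bash
python3 -c "
from h import *
print(ticket.sign_off())"
```

```text
the job is handed in; nothing more can be done
None
```

The job is handed in: the link was shown end-on and still for over a second, then turned a quarter turn, and is still held side-on with the pin hole about 91 mm from the lens, within the 18 mm tolerance (the hand-in returned no verdict).

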